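# Clear the electronics bench into the tool and stationery trays

### The arm

A 6-joint arm with a two-finger parallel gripper is mounted at the origin on the work surface. World frame = base frame: x ahead of the robot, y to its left, z up, the work surface at z = 0. Lengths are in mm, angles in rad, forces in N, time in s.
With the tool pointing down it reaches from about 300 to 950 mm from the base axis. Payload 3.1 kg.
Tool frame: the origin (TCP) lies between the finger pads; the fingertips stand ctrl.finger_overhang ahead of it and the grasp point (between the pads) lies 5 mm behind it (ctrl.finger_overhang is the distance from the TCP to the fingertips, in mm); z points along the fingers, y is the line along which they close (so a half turn about z gives the same grasp; the last joint's range is limited). The gripper opens to 85 mm and grips with 20 to 120 N. Pads are 22 mm wide; open, the fingers measure 114 mm over their backs; the gripper's body (76 mm by 85 mm) begins 54 mm behind the grasp point. The pads swing forward as they close: fully open they stand 13 mm farther back than shut.
Start: joints at [-1.408, 0.308, 1.634, -0, 1.2, -0.07], TCP at [144.161, -608.153, 245.272] pointing down, gripper open.
Joint ranges: [-3.06, 3.06], [-0.79, 1.96], [0.05, 2.63], [-1.19, 4.34], [0.05, 2.64], [-2.94, 2.94]. Speed limits (rad/s): [2.79, 2.79, 3.14, 3.14, 3.14, 3.14].

### API

Orientations are given as [roll, pitch, yaw] about the fixed x, y, z axes, in that order (R = Rz(yaw) Ry(pitch) Rx(roll)).
In Python, from rig import get_state, imaging, workorder, ctrl gives the robot as it stands.
- The arm moves only by the tool drive_tool, never from a script. Its argument "deltas" is a list of rows, each an object of numbers: "tx", "ty", "tz": the shift along the tool's x, y, z as a fraction of full scale; "wx", "wy", "wz": the turn, a rotation vector about the tool's x, y, z as a fraction of full scale. In form: [{"tx": .., "ty": .., "tz": .., "wx": .., "wy": .., "wz": ..}, ...]. A call has 1 to 8 rows; each row is the pose to reach, as a shift and turn from the pose commanded when the call began, along the tool's axes at that moment, turning the shorter way round; what a row does not reach only later rows make up. Full scale, the value 1, is 0.5 m for a shift and 360 degrees for a turn. A row lasts 1/12 s, in which the tool goes at most 41.7 mm and 7.16 degrees, less where a joint would pass 70% of its speed; a pose out of reach is approached as far as the arm can. A call with a number of a shift or a turn outside -1 to 1 is refused whole. A call with a gripper value outside its range is refused whole. "claw" is the closure, from -1 (fully open) to 1 (shut), set as the call begins (left out, the last holds). The fingers move at their own pace and stop on an object; the grip force is fixed at half the most. Time passes only in rows, so rows that repeat a pose let the fingers close. It gives the time, the measured TCP pose, the force, the opening and the grip force at its end, in the units of the state.
- get_state(): the state, without advancing time (a new reading comes with each control period).
- imaging.grab_frame(name): name is "scene" or "top"; returns a dict with "img" (384x512x3 uint8, red, green, blue), "z_map" (384x512 float32, mm along the optical axis (not along the pixel's ray), 0 where there is no reading), "K" (3x3 intrinsics, pixels), "T" (4x4, takes a point from camera to world coordinates). Camera axes: x right, y up, looking along -z (the intrinsics and any distortion apply to the point x, -y, -z); pixel columns grow to the right and rows downward; lengths in mm; the calibration is good to about 2 mm. A picture is of the moment at which its call begins.
- workorder.finish_job(): hands the job in; it is judged then, once.
The state is a dict: "clock": time; "qpos": joint angles; "joint_velocities": joint speeds; "effort": joint torques, N m; "tcp_pos": TCP position; "tcp_rot": TCP orientation; "contact_force": force on the tool from outside, world axes, zero at the start; "ft_torque": the same for the moment, N m; "finger_gap": finger opening in mm; "gripper_force": force on a finger pad.
Only numpy, scipy, OpenCV 4.12 (cv2) and the standard library are available. Lean on these libraries where they do the work, as an engineer would, in place of code of your own. Each camera call takes 0.05 s, during which the arm holds its last target. There are 200 camera calls.

### The job

Clear the bench at the end of the shift: lay the red-handled side cutters and the yellow screwdriver in the black tool tray, and the marker and the stapler in the blue stationery tray, each lying wholly inside and not dropped in from a height. The stapler is put away shut: press its sprung arm right down until the catch holds it. Do not shift the multimeter or the solder reel, and leave the tweezers and the eraser in their trays.

Things in the scene. Friction and masses are not known exactly. Their poses are not given: they have to be found in the camera images.
- tool_tray: Black open tray for hand tools, fixed to the bench, 160 x 260 x 40 mm high outside (a 4 mm lip runs round the rim outside that), walls and floor 4 mm, so 152 x 252 mm inside. Origin: centre of its underside; x is its short side, y its long side, z up. Steel tweezers already lie in it, across it, near its -y end.
- pen_tray: Blue open tray for stationery, same make and size and same frame as the black one. An eraser already lies in it, across it, near its -y end.
- cutters_mid (a point): Side cutters with red handles, 160 mm long, 12 mm thick, 110 g. Point at the middle of the length, half-way up (6 mm over its underside), in the red grip shoulders: 26 mm wide (y) with straight sides from 20 mm behind to 32 mm ahead of this point, the place to grip. +x points to the steel jaws (20 mm wide), -x to the two handles, which spread to 52 mm. It lies flat on the bench; the point's x axis runs along it, z is up. 
- cutters_jaw (a point): Tip of the cutters' jaws, 80 mm ahead (+x) of cutters_mid.
- cutters_end (a point): Between the ends of the cutters' handles, 80 mm behind (-x) cutters_mid.
- driver_mid (a point): Screwdriver with a yellow handle, 160 mm long, 70 g. Point in the middle of the handle (24 mm thick, 82 mm long), on its axis 12 mm over the underside: the place to grip, close to its balance. The steel blade (6 mm) runs to +x. The handle acts as square, and does not roll. It lies flat on the bench; the point's x axis runs along it, z is up. 
- driver_tip (a point): Tip of the screwdriver's blade, 115 mm ahead (+x) of driver_mid.
- driver_end (a point): Butt of the screwdriver's handle, 45 mm behind (-x) driver_mid.
- marker_mid (a point): White marker pen with a green cap, 140 mm long, 16 mm thick, 20 g. Point at its middle, 8 mm over its underside: the place to grip. +x points to the cap. It acts as square, and does not roll. It lies flat on the bench; the point's x axis runs along it, z is up. 
- marker_cap (a point): Cap end of the marker, 70 mm ahead (+x) of marker_mid.
- marker_end (a point): Other end of the marker, 70 mm behind (-x) marker_mid.
- stapler_mid (a point): Black stapler with a steel magazine and an orange storage catch standing in its throat, 150 mm long, 30 mm wide (base and arm alike), standing on its base, loose, 240 g; 48 mm high when shut, 76 mm at the nose when open. Point at the middle, 25 mm over the underside: grip it here across its 30 mm width once it is shut. +x points to the nose, z is up.
- stapler_nose (a point): Nose end of the stapler's base, 69 mm ahead (+x) of stapler_mid, 8 mm over the underside.
- stapler_heel (a point): Heel end of the stapler's base, 79 mm behind (-x) stapler_mid, 8 mm over the underside.
- stapler_press (a point): Point on the top of the stapler's sprung arm, on the rubber thumb pad (34 x 24 mm), 106 mm from the hinge: press down here. As it stands open this point is about 73 mm over the bench; with the arm fully down it is 48 mm over the underside (50 mm when held by the catch), about 43 mm ahead (+x) of stapler_mid.
- stapler_arm (a joint): Angle of the stapler's arm (rad): 0 sprung fully open, 0.24 fully down. It takes 3 N at the thumb pad to start and up to about 7 N; only when it is pressed right down (past about 0.23) does the catch snap over the bar under the magazine, and it then stays held at about 0.22 when let go. Let go earlier it springs open.
- tweezers_mid (a point): Middle of steel tweezers, 116 mm long, 16 mm wide, 8 mm thick, lying loose in the black tray, 100 mm from the tray's centre towards its -y end, about parallel to the tray's x. They stay in that tray.
- eraser_mid (a point): Middle of a white eraser in a card sleeve, 60 x 22 x 13 mm, lying loose in the blue tray, 100 mm from the tray's centre towards its -y end. It stays in that tray.
- multimeter_mid (a point): Middle of a red and black multimeter lying on its back, loose, 185 (x) x 88 (y) x 40 mm. Leave it alone.
- reel_mid (a point): Middle of a reel of solder lying flat, loose, 62 mm across, 44 mm high. Leave it alone.

How it is judged (in metres and radians):
At the end, for the whole second after the job is handed in: Both ends of cutters and screwdriver are inside the black tray, of marker and stapler inside the blue one (within 78 x 128 mm of its centre, under 60 mm high), all four at rest; stapler arm held down, above 0.20 rad; tweezers and eraser still in their own trays (x of cutters_jaw in the frame of tool_tray between -0.078 and 0.078 m and y of cutters_jaw in the frame of tool_tray between -0.128 and 0.128 m and z of each of cutters_jaw, cutters_end, driver_tip, driver_end, tweezers_mid in the frame of tool_tray below 0.06 m and x of cutters_end in the frame of tool_tray between -0.078 and 0.078 m and y of cutters_end in the frame of tool_tray between -0.128 and 0.128 m and x of driver_tip in the frame of tool_tray between -0.078 and 0.078 m and y of driver_tip in the frame of tool_tray between -0.128 and 0.128 m and x of driver_end in the frame of tool_tray between -0.078 and 0.078 m and y of driver_end in the frame of tool_tray between -0.128 and 0.128 m and x of tweezers_mid in the frame of tool_tray between -0.078 and 0.078 m and y of tweezers_mid in the frame of tool_tray between -0.128 and 0.128 m and x of marker_cap in the frame of pen_tray between -0.078 and 0.078 m and y of marker_cap in the frame of pen_tray between -0.128 and 0.128 m and z of each of marker_cap, marker_end, stapler_nose, stapler_heel, eraser_mid in the frame of pen_tray below 0.06 m and x of marker_end in the frame of pen_tray between -0.078 and 0.078 m and y of marker_end in the frame of pen_tray between -0.128 and 0.128 m and x of stapler_nose in the frame of pen_tray between -0.078 and 0.078 m and y of stapler_nose in the frame of pen_tray between -0.128 and 0.128 m and x of stapler_heel in the frame of pen_tray between -0.078 and 0.078 m and y of stapler_heel in the frame of pen_tray between -0.128 and 0.128 m and x of eraser_mid in the frame of pen_tray between -0.078 and 0.078 m and y of eraser_mid in the frame of pen_tray between -0.128 and 0.128 m and value of joint stapler_arm above 0.2 rad and linear speed of each of cutters, driver, marker, stapler below 0.02 m/s); the robot touches nothing.
It fails at once if the multimeter or the solder reel is shifted by more than 25 mm (distance of any of multimeter_mid, reel_mid from where it was at the start of the episode above 0.025 m).
It fails at once if the cutters, screwdriver, marker or stapler is dropped or thrown: it flies free of the gripper faster than 1.1 m/s, as after a fall of 60 mm ((linear speed of cutters above 1.1 m/s and contact force between the fingers and cutters below 0.05 N) or (linear speed of driver above 1.1 m/s and contact force between the fingers and driver below 0.05 N) or (linear speed of marker above 1.1 m/s and contact force between the fingers and marker below 0.05 N) or (linear speed of stapler above 1.1 m/s and contact force between the fingers and stapler below 0.05 N)).
It also fails if it takes over 72 s, if anything falls off the work surface, if the arm or the gripper's body presses on something with over 40 N, if the wrist force passes 120 N, or if a joint passes its speed limit or range.

## Working session

There is one attempt and no reset: what is moved stays moved. The work goes in short steps, Python scripts to look and compute and a tool call to move; the robot and the scene stay as the last step left them, time stands still between calls to the robot, and variables do not carry over. Pictures are saved under pics/ and viewed, at most 10 in all, crops included, and the job is handed in when it is done.

Besides the shell and the picture viewer there is one more tool, called after ">>>" in YAML: its name, and indented under it one key for each argument. drive_tool: Moves the arm, as the interface text tells. Its arguments: {"type":"object","properties":{"deltas":{"type":"array","items":{"type":"object","properties":{"tx":{"type":"number"},"ty":{"type":"number"},"tz":{"type":"number"},"wx":{"type":"number"},"wy":{"type":"number"},"wz":{"type":"number"}}}},"claw":{"type":"number"}},"required":["deltas"]}

```bash
mkdir -p pics; ls
python3 - <<'E'
from rig import get_state, imaging, ctrl
import cv2
print(get_state()); print(ctrl.finger_overhang)
for n in("top","scene"):
    f=imaging.grab_frame(n); cv2.imwrite(f"pics/{n}0.png",cv2.resize(f["img"][:,:,::-1],(800,600)))
    print(n,f["K"],f["T"])
E
```

```text
pics
{'clock': 0.0, 'qpos': array([-1.40769896e+00,  3.09005555e-01,  1.63519613e+00,  1.36879072e-06,
        1.19968612e+00, -6.96993779e-02]), 'joint_velocities': array([-0.00093145, -0.0004459 ,  0.00125248,  0.0017206 ,  0.0019216 ,
        0.00049847]), 'effort': array([ 7.13173031e-04, -4.15255809e+01, -2.76663226e+01, -8.68594293e-05,
        1.02696396e-02, -2.83587703e-06]), 'tcp_pos': array([ 144.03297291, -607.36558602,  244.04212461]), 'tcp_rot': array([-3.13930316e+00, -1.61112875e-04,  2.32796065e-01]), 'contact_force': array([0.6539359 , 0.29799651, 0.07251647]), 'ft_torque': array([-0.02863242,  0.0459651 ,  0.03868124]), 'gripper_force': 0.0, 'finger_gap': 85.1753377662375}
14.0
top [[408.27905429   0.         256.17651583]
 [  0.         408.27905429 190.90262142]
 [  0.           0.           1.        ]] [[ 1.05845135e-02  9.91534549e-01 -1.29410996e-01  3.40216284e+02]
 [-9.99941597e-01  1.07781794e-02  7.96237832e-04 -2.68343576e+00]
 [ 2.18431225e-03  1.29395010e-01  9.91590722e-01  1.29928074e+03]
 [ 0.00000000e+00  0.00000000e+00  0.00000000e+00  1.00000000e+00]]
scene [[453.43438698   0.         262.76774836]
 [  0.         453.43438698 194.81540208]
 [  0.           0.           1.        ]] [[-7.62490941e-01 -5.26942425e-01  3.75418760e-01  9.42183422e+02]
 [ 6.46969082e-01 -6.26545174e-01  4.34594239e-01  5.45736109e+02]
 [ 6.21066998e-03  5.74258500e-01  8.18650476e-01  1.07695904e+03]
 [ 0.00000000e+00  0.00000000e+00  0.00000000e+00  1.00000000e+00]]
```

View pics/top0.png

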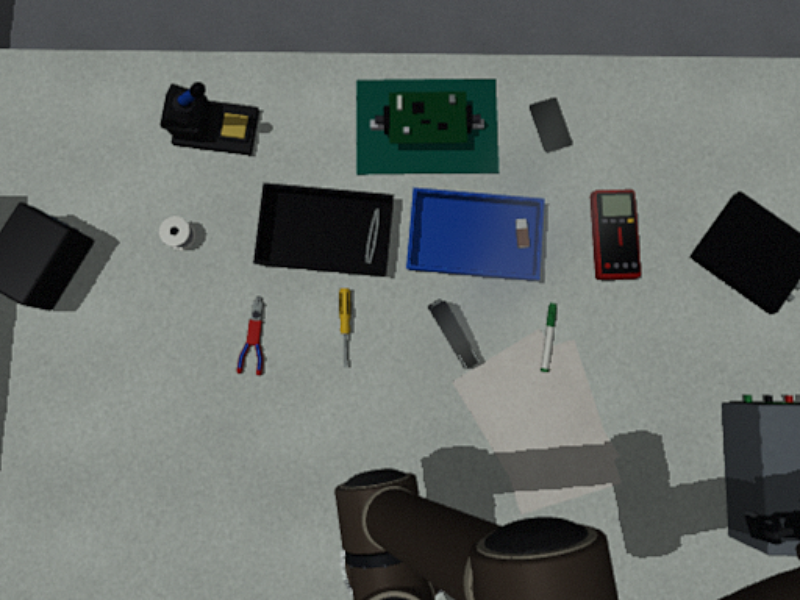

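View pics/scene0.png

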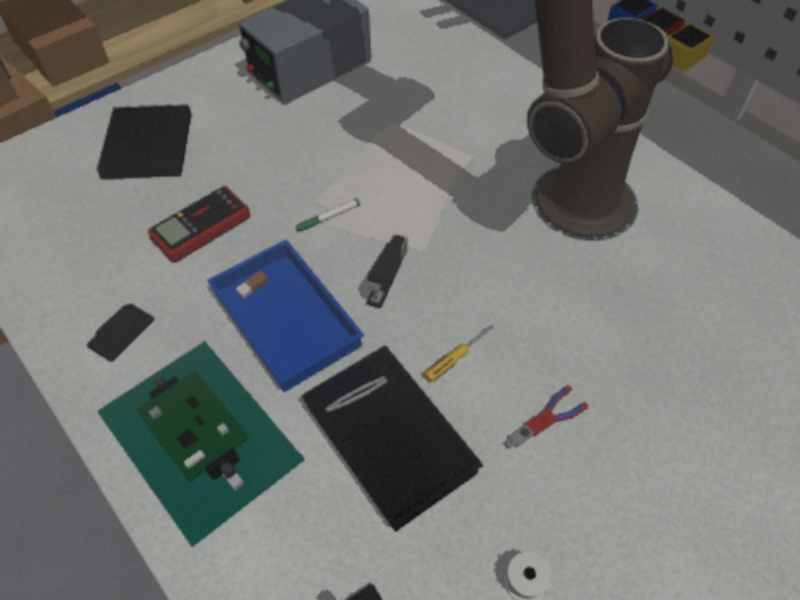

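The top view (800 px scale) shows the cutters at (252,335), driver at (345,325), stapler at (457,335), marker at (549,337), black tray at (325,230), blue tray at (477,234), reel at (175,232) and multimeter at (616,234). The scene view shows the stapler's open steel nose at (372,290), towards the trays.

```bash
cat > h.py <<'E'
import numpy as np, cv2
from rig import get_state, imaging
def ray(f,uv,z):
    uv=np.atleast_2d(uv).astype(float); K,T=f["K"],f["T"]
    d=np.c_[(uv[:,0]-K[0,2])/K[0,0],-(uv[:,1]-K[1,2])/K[1,1],-np.ones(len(uv))]@T[:3,:3].T
    o=T[:3,3]; return o+d*((z-o[2])/d[:,2])[:,None]
def cloud(f):
    v,u=np.mgrid[:384,:512]; Z=f["z_map"]; K,T=f["K"],f["T"]
    c=np.stack([(u-K[0,2])/K[0,0]*Z,-(v-K[1,2])/K[1,1]*Z,-Z],-1)
    return c@T[:3,:3].T+T[:3,3]
def blob(m,roi):  # roi in 800px coords x0,y0,x1,y1
    k=np.zeros_like(m,bool); x0,y0,x1,y1=[int(a/1.5625) for a in roi]; k[y0:y1,x0:x1]=True
    n,l,s,_=cv2.connectedComponentsWithStats((m&k).astype(np.uint8))
    i=1+np.argmax(s[1:,4]); v,u=np.nonzero(l==i); return np.c_[u,v]
def rect(p):
    (c,(w,h),a)=cv2.minAreaRect(p[:,:2].astype(np.float32)); b=cv2.boxPoints((c,(w,h),a))
    e=b[1]-b[0] if np.linalg.norm(b[1]-b[0])>np.linalg.norm(b[2]-b[1]) else b[2]-b[1]
    if e[0]<0:e=-e
    return np.round(c,1),np.round(sorted((w,h)),1),round(float(np.arctan2(e[1],e[0])),3)
E
python3 - <<'E'
from h import *
f=imaging.grab_frame("top"); C=cloud(f); H=C[...,2]
hsv=cv2.cvtColor(f["img"],cv2.COLOR_RGB2HSV); h,s,v=[hsv[...,i].astype(int) for i in range(3)]
print("bench z",np.percentile(H[200:240,90:130],[5,50,95]))
sat=(s>90)
bench=np.median(hsv[200:240,180:210].reshape(-1,3),0);print("bench hsv",bench)
def show(n,m,roi,z):
    b=blob(m,roi); p=ray(f,b,z); print(n,len(b),rect(p),"depth z",np.percentile(H[b[:,1],b[:,0]],[5,50,95]).round(1)); return b
red=((h<10)|(h>170))&(s>110)
show("cut red shoulder",red,(225,285,280,352),12)
show("cut all h>4",H>5,(225,285,280,385),8)
show("drv yellow",(h>15)&(h<35)&(s>110),(325,280,365,375),12)
show("drv all",H>3,(325,280,365,375),8)
show("mark green",(h>45)&(h<85)&(s>80),(530,295,570,335),8)
show("mark all",H>5,(530,295,570,380),8)
b=show("stapler",H>8,(415,285,500,380),25)
P=C[b[:,1],b[:,0]]
for lo in range(0,90,10):
    q=P[(P[:,2]>=lo)&(P[:,2]<lo+10)]
    if len(q):print(lo,len(q),q.mean(0).round(),q.min(0).round(),q.max(0).round())
show("blue rim",(h>100)&(h<125)&(s>120),(395,175,560,295),40)
show("blue rim h",(H>30),(395,178,560,295),40)
show("black rim h",(H>30),(240,175,402,285),40)
show("black dark",(v<60),(240,178,402,285),40)
show("meter",H>20,(575,180,660,290),40)
show("reel",H>20,(150,205,200,260),44)
E
```

```text
bench z [-4.49041457  0.11076206  4.54683747]
bench hsv [ 60.  11. 149.]
cut red shoulder 134 (array([431.5, 291. ]), array([28.4, 63.8]), 0.039) depth z [ 7.6 11.5 17.4]
cut all h>4 390 (array([431.8, 299.7]), array([ 50.3, 165. ]), 0.039) depth z [ 6.3 11.2 16.6]
drv yellow 193 (array([481.3, 109.1]), array([22.2, 89.5]), 0.023) depth z [14.7 21.2 25.5]
drv all 295 (array([450.7, 108.9]), array([ 41.1, 165.3]), 0.075) depth z [ 3.5 18.8 25.3]
mark green 70 (array([ 479.9, -311.2]), array([15.2, 45.4]), -0.16) depth z [ 9.8 16.2 23.4]
mark all 241 (array([ 436.1, -305.9]), array([ 27. , 142.5]), -0.219) depth z [ 7.2 14.9 20.8]
stapler 535 (array([ 439.5, -111.3]), array([ 37. , 148.8]), 0.535) depth z [11.6 58.8 76.6]
0 17 [445. -91.   9.] [ 386. -124.    8.] [496. -64.  10.]
10 45 [448. -90.  13.] [ 370. -133.   10.] [499. -60.  19.]
20 2 [ 381. -127.   28.] [ 373. -132.   28.] [ 388. -122.   29.]
30 21 [ 382. -140.   38.] [ 370. -156.   30.] [ 407. -119.   40.]
40 87 [ 394. -136.   45.] [ 373. -158.   40.] [504. -68.  50.]
50 112 [ 421. -119.   56.] [ 390. -142.   50.] [500. -65.  60.]
60 135 [ 451. -101.   65.] [ 417. -125.   60.] [502. -67.  70.]
70 111 [476. -87.  74.] [ 452. -106.   70.] [498. -67.  79.]
80 2 [486. -86.  82.] [482. -87.  81.] [490. -84.  83.]
blue rim 4130 (array([ 638.6, -153.2]), array([169.2, 266.7]), 1.496) depth z [ 0.3  5.  41.5]
blue rim h 788 (array([ 641.6, -153.1]), array([172. , 270.9]), 1.482) depth z [33.7 40.  44.2]
black rim h 789 (array([647. , 152.3]), array([168.7, 268. ]), 1.489) depth z [33.4 39.6 44.6]
black dark 4291 (array([643.2, 152.2]), array([170.2, 267.9]), 1.489) depth z [-0.3  4.9 41.1]
meter 1609 (array([ 642.4, -437. ]), array([ 91.8, 183.8]), 0.026) depth z [28.8 37.9 45.5]
reel 312 (array([638.3, 450.8]), array([57.9, 63.4]), -1.56) depth z [38.1 43.8 48. ]
```

Run:
```python
from h import *
f=imaging.grab_frame("top"); C=cloud(f); H=C[...,2]
hsv=cv2.cvtColor(f["img"],cv2.COLOR_RGB2HSV); h,s,v=[hsv[...,i].astype(int) for i in range(3)]
def ax(n,P):
    c=P[:,:2].mean(0); d=cv2.fitLine(P[:,:2].astype(np.float32),cv2.DIST_HUBER,0,.01,.01).ravel(); a=d[:2]*np.sign(d[0]); t=(P[:,:2]-d[2:])@a
    n_=np.array([-a[1],a[0]]); w=(P[:,:2]-d[2:])@n_
    print(n,"ang %.3f"%np.arctan2(a[1],a[0]),"lo",(d[2:]+a*t.min()).round(1),"hi",(d[2:]+a*t.max()).round(1),"len %.0f"%(np.ptp(t)),"w %.0f"%np.ptp(w),"lateral mid %.1f"%((w.max()+w.min())/2))
fg=(s>60)|(v<100)|(v>175)
red=((h<10)|(h>170))&(s>110)
b=blob(fg,(225,290,280,380)); P=ray(f,b,10); ax("cut",P)
x=P[:,0]
for lo in range(350,520,15):
    q=P[(x>=lo)&(x<lo+15)]
    if len(q): print(lo,q[:,1].min().round(1),q[:,1].max().round(1),q[:,1].mean().round(1))
ax("drv yellow",ray(f,blob((h>15)&(h<35)&(s>110),(325,280,365,375)),14))
ax("drv",ray(f,blob(H>6,(325,280,365,375)),12))
b=blob(H>6,(530,295,570,380));ax("mark",ray(f,b,10))
g=blob((h>45)&(h<85)&(s>60),(530,295,570,335));print("green mean",ray(f,g,10).mean(0))
b=blob(H>8,(415,285,500,380));P=C[b[:,1],b[:,0]]
Q=P[P[:,2]>42]; ax("stapler arm",Q)
ax("pad zone",Q[Q[:,2]>70]); E=Q[Q[:,2]>42]; ax("st z42-60",E[E[:,2]<60])
```

```text
cut ang -0.165 lo [353.2 304.7] hi [508.1 279. ] len 157 w 55 lateral mid -6.1
350 271.1 324.8 294.6
365 268.9 322.3 297.1
380 265.9 319.7 293.1
395 272.9 316.8 294.2
410 279.7 308.3 293.7
425 277.1 305.9 291.8
440 275.0 303.4 290.2
455 275.1 303.7 287.4
470 275.7 298.0 286.0
485 273.1 289.3 278.8
500 280.0 289.8 283.9
drv yellow ang 0.048 lo [436.3 107.6] hi [525.9 111.9] len 90 w 23 lateral mid -0.9
drv ang 0.038 lo [370.7 104.7] hi [529.4 110.7] len 159 w 23 lateral mid -0.1
mark ang -0.143 lo [ 363.4 -294.4] hi [ 502.5 -314.4] len 141 w 20 lateral mid 1.5
green mean [ 478.49271451 -310.2952485    10.        ]
stapler arm ang 0.547 lo [ 376.4 -146.4] hi [499.7 -71.3] len 144 w 157 lateral mid 62.8
pad zone ang -0.542 lo [339.9  -3.2] hi [492.9 -95.4] len 179 w 54 lateral mid -6.5
st z42-60 ang 0.540 lo [ 376.3 -146.3] hi [500.1 -72. ] len 144 w 30 lateral mid -0.5
```

```bash
cat > plan.py <<'E'
import sys,json,numpy as np
# usage: plan.py x,y,z,yaw ...   successive commanded targets; keeps commanded pose in cmd.json
try: c=json.load(open("cmd.json"))
except OSError: c=[144.161,-608.153,245.272,0.2328]
for a in sys.argv[1:]:
    t=np.array([float(v) for v in a.split(",")]); d=t-c; s,k=np.sin(c[3]),np.cos(c[3])
    r=np.round([(k*d[0]+s*d[1])/500,(s*d[0]-k*d[1])/500,-d[2]/500,-d[3]/(2*np.pi)],3)
    n=max(np.linalg.norm(r[:3])*500/41.7,abs(r[3])*360/7.16)
    print(a,"-> tx %g ty %g tz %g wz %g  rows>=%.1f"%(*r,n))
    c=[c[0]+500*(k*r[0]+s*r[1]),c[1]+500*(s*r[0]-k*r[1]),c[2]-500*r[2],c[3]-2*np.pi*r[3]]
json.dump(list(map(float,c)),open("cmd.json","w"))
E
python3 plan.py 380,-240,245,0.39 477.5,-85.5,110,0.54 477.5,-85.5,80,0.54 477.5,-85.5,62,0.54
```

```text
380,-240,245,0.39 -> tx 0.629 ty -0.608 tz 0.001 wz -0.025  rows>=10.5
477.5,-85.5,110,0.54 -> tx 0.298 ty -0.211 tz 0.27 wz -0.024  rows>=5.4
477.5,-85.5,80,0.54 -> tx -0 ty -0 tz 0.06 wz 0  rows>=0.7
477.5,-85.5,62,0.54 -> tx -0 ty -0 tz 0.036 wz 0  rows>=0.4
```

>>> drive_tool:
  deltas:
    - {"tx":0.315,"ty":-0.304}
    - {"tx":0.315,"ty":-0.304}
    - {"tx":0.315,"ty":-0.304}
    - {"tx":0.315,"ty":-0.304}
    - {"tx":0.315,"ty":-0.304}
    - {"tx":0.315,"ty":-0.304}
    - {"tx":0.315,"ty":-0.304}
    - {"tx":0.315,"ty":-0.304}
  claw: 1

```text
validation failed for argument at $.de...
```

>>> drive_tool:
  deltas:
    - {"tx":0.314,"ty":-0.304,"tz":0.001,"wz":-0.025}
    - {"tx":0.314,"ty":-0.304,"tz":0.001,"wz":-0.025}
    - {"tx":0.314,"ty":-0.304,"tz":0.001,"wz":-0.025}
    - {"tx":0.314,"ty":-0.304,"tz":0.001,"wz":-0.025}
    - {"tx":0.314,"ty":-0.304,"tz":0.001,"wz":-0.025}
    - {"tx":0.314,"ty":-0.304,"tz":0.001,"wz":-0.025}
    - {"tx":0.314,"ty":-0.304,"tz":0.001,"wz":-0.025}
    - {"tx":0.314,"ty":-0.304,"tz":0.001,"wz":-0.025}

```text
validation failed for argument at $.de...
```

>>> drive_tool:
  deltas:
    - {"tx":0.298,"ty":-0.211,"tz":0.27,"wz":-0.024}
    - {"tx":0.298,"ty":-0.211,"tz":0.27,"wz":-0.024}
    - {"tx":0.298,"ty":-0.211,"tz":0.27,"wz":-0.024}
    - {"tx":0.298,"ty":-0.211,"tz":0.27,"wz":-0.024}
    - {"tx":0.298,"ty":-0.211,"tz":0.27,"wz":-0.024}
    - {"tx":0.298,"ty":-0.211,"tz":0.27,"wz":-0.024}
    - {"tx":0.298,"ty":-0.211,"tz":0.27,"wz":-0.024}
    - {"tx":0.298,"ty":-0.211,"tz":0.27,"wz":-0.024}

```text
validation failed for argument at $.de...
```

>>> drive_tool:
  deltas:
    - {"tx":0.315,"ty":-0.304,"tz":0,"wx":0,"wy":0,"wz":0}
    - {"tx":0.315,"ty":-0.304,"tz":0,"wx":0,"wy":0,"wz":0}
    - {"tx":0.315,"ty":-0.304,"tz":0,"wx":0,"wy":0,"wz":0}
    - {"tx":0.315,"ty":-0.304,"tz":0,"wx":0,"wy":0,"wz":0}
    - {"tx":0.315,"ty":-0.304,"tz":0,"wx":0,"wy":0,"wz":0}
    - {"tx":0.315,"ty":-0.304,"tz":0,"wx":0,"wy":0,"wz":0}
    - {"tx":0.315,"ty":-0.304,"tz":0,"wx":0,"wy":0,"wz":0}
    - {"tx":0.315,"ty":-0.304,"tz":0,"wx":0,"wy":0,"wz":0}
  claw: 1

```text
clock: 0.87
tcp_pos: [262.6, -424.1, 245.5]
tcp_rot: [3.14, 0.001, 0.235]
contact_force: [0.2, -0.6, -0.3]
finger_gap: -0.0
gripper_force: 0.0
```

>>> drive_tool:
  deltas:
    - {"tx":0.314,"ty":-0.304,"tz":0.001,"wx":0,"wy":0,"wz":-0.025}
    - {"tx":0.314,"ty":-0.304,"tz":0.001,"wx":0,"wy":0,"wz":-0.025}
    - {"tx":0.314,"ty":-0.304,"tz":0.001,"wx":0,"wy":0,"wz":-0.025}
    - {"tx":0.314,"ty":-0.304,"tz":0.001,"wx":0,"wy":0,"wz":-0.025}
    - {"tx":0.314,"ty":-0.304,"tz":0.001,"wx":0,"wy":0,"wz":-0.025}
    - {"tx":0.314,"ty":-0.304,"tz":0.001,"wx":0,"wy":0,"wz":-0.025}
    - {"tx":0.314,"ty":-0.304,"tz":0.001,"wx":0,"wy":0,"wz":-0.025}
    - {"tx":0.314,"ty":-0.304,"tz":0.001,"wx":0,"wy":0,"wz":-0.025}

```text
clock: 1.53
tcp_pos: [380.2, -241.2, 244.9]
tcp_rot: [3.14, 0.001, 0.39]
contact_force: [-0.3, -0.0, -0.6]
finger_gap: -0.2
gripper_force: 0.0
```

>>> drive_tool:
  deltas:
    - {"tx":0.298,"ty":-0.211,"tz":0.27,"wx":0,"wy":0,"wz":-0.024}
    - {"tx":0.298,"ty":-0.211,"tz":0.27,"wx":0,"wy":0,"wz":-0.024}
    - {"tx":0.298,"ty":-0.211,"tz":0.27,"wx":0,"wy":0,"wz":-0.024}
    - {"tx":0.298,"ty":-0.211,"tz":0.27,"wx":0,"wy":0,"wz":-0.024}
    - {"tx":0.298,"ty":-0.211,"tz":0.27,"wx":0,"wy":0,"wz":-0.024}
    - {"tx":0.298,"ty":-0.211,"tz":0.27,"wx":0,"wy":0,"wz":-0.024}
    - {"tx":0.298,"ty":-0.211,"tz":0.27,"wx":0,"wy":0,"wz":-0.024}
    - {"tx":0.298,"ty":-0.211,"tz":0.27,"wx":0,"wy":0,"wz":-0.024}

```text
clock: 2.2
tcp_pos: [477.4, -87.1, 108.8]
tcp_rot: [-3.141, 0.002, 0.54]
contact_force: [0.3, -0.1, -0.5]
finger_gap: -0.1
gripper_force: 0.0
```

>>> drive_tool:
  deltas:
    - {"tx":0,"ty":0,"tz":0.03,"wx":0,"wy":0,"wz":0}
    - {"tx":0,"ty":0,"tz":0.06,"wx":0,"wy":0,"wz":0}
    - {"tx":0,"ty":0,"tz":0.06,"wx":0,"wy":0,"wz":0}

```text
clock: 2.45
tcp_pos: [478.0, -88.1, 79.7]
tcp_rot: [3.14, -0.001, 0.538]
contact_force: [-0.5, -1.7, 3.0]
finger_gap: 0.0
gripper_force: 1.5
```

>>> drive_tool:
  deltas:
    - {"tx":0,"ty":0,"tz":0.012,"wx":0,"wy":0,"wz":0}
    - {"tx":0,"ty":0,"tz":0.024,"wx":0,"wy":0,"wz":0}
    - {"tx":0,"ty":0,"tz":0.036,"wx":0,"wy":0,"wz":0}
    - {"tx":0,"ty":0,"tz":0.036,"wx":0,"wy":0,"wz":0}
    - {"tx":0,"ty":0,"tz":0.036,"wx":0,"wy":0,"wz":0}

```text
clock: 2.87
tcp_pos: [480.5, -87.2, 63.9]
tcp_rot: [3.137, -0.004, 0.539]
contact_force: [2.7, -0.4, 4.9]
finger_gap: -0.4
gripper_force: 2.4
```

>>> drive_tool:
  deltas:
    - {"tx":0,"ty":0,"tz":0.006,"wx":0,"wy":0,"wz":0}
    - {"tx":0,"ty":0,"tz":0.012,"wx":0,"wy":0,"wz":0}
    - {"tx":0,"ty":0,"tz":0.012,"wx":0,"wy":0,"wz":0}
    - {"tx":0,"ty":0,"tz":0.012,"wx":0,"wy":0,"wz":0}

```text
clock: 3.2
tcp_pos: [481.0, -87.2, 61.0]
tcp_rot: [3.137, -0.003, 0.541]
contact_force: [-4.5, 1.4, 28.6]
finger_gap: 0.2
gripper_force: 14.4
```

```bash
python3 - <<'E'
import json; c=json.load(open("cmd.json")); c[2]-=6; json.dump(c,open("cmd.json","w")); print(c)
E
python3 plan.py 482,-87,170,0.54
```

```text
[477.7635800624531, -85.58335235691948, 55.77199999999999, 0.5406760800517998]
482,-87,170,0.54 -> tx 0.006 ty 0.007 tz -0.228 wz 0  rows>=2.7
```

>>> drive_tool:
  deltas:
    - {"tx":0,"ty":0,"tz":-0.02,"wx":0,"wy":0,"wz":0}
    - {"tx":0,"ty":0,"tz":-0.08,"wx":0,"wy":0,"wz":0}
    - {"tx":0,"ty":0,"tz":-0.16,"wx":0,"wy":0,"wz":0}
    - {"tx":0,"ty":0,"tz":-0.228,"wx":0,"wy":0,"wz":0}
    - {"tx":0,"ty":0,"tz":-0.228,"wx":0,"wy":0,"wz":0}
    - {"tx":0,"ty":0,"tz":-0.228,"wx":0,"wy":0,"wz":0}
  claw: -1

```text
clock: 3.7
tcp_pos: [478.6, -86.5, 172.3]
tcp_rot: [3.138, -0.002, 0.54]
contact_force: [-0.1, 0.3, -0.2]
finger_gap: 72.0
gripper_force: 0.0
```

```bash
echo '[477.76,-85.58,169.77,0.5407]' > cmd.json
python3 - <<'E'
from h import *
f=imaging.grab_frame("top"); C=cloud(f); g=imaging.grab_frame("scene"); D=cloud(g)
for n,X in(("top",C),("scene",D)):
    P=X.reshape(-1,3); P=P[(P[:,2]>38)&(P[:,2]<90)&(P[:,0]>350)&(P[:,0]<520)&(P[:,1]>-165)&(P[:,1]<-45)]
    a=np.array([.857,.515]); t=(P[:,:2]-[441,-107.5])@a; w=(P[:,:2]-[441,-107.5])@[-a[1],a[0]]
    for lo in range(-90,90,20):
        k=(t>=lo)&(t<lo+20)
        if k.sum()>3: print(n,lo,k.sum(),P[k,2].mean().round(1),"w",np.percentile(w[k],[2,98]).round(1))
    if len(t):print(t.min(),t.max())
a=f["img"][150:270,230:400]; b=g["img"][100:230,180:330]
cv2.imwrite("pics/c1.png",np.hstack([cv2.resize(a,(400,300)),cv2.resize(b,(400,300))])[:,:,::-1])
E
```

```text
top -50 31 47.8 w [-15.    5.1]
top -30 61 48.9 w [-14.7  13.5]
top -10 65 49.2 w [-15.2  13.5]
top 10 50 50.2 w [-12.9  14. ]
top 30 6 49.3 w [ 2.8 12.7]
-53.588107698049356 33.28284260986119
scene -70 21 43.3 w [-13.5  15.7]
scene -50 37 44.6 w [-13.3  15.6]
scene -30 60 47.1 w [-13.3  16. ]
scene -10 56 47.1 w [-14.   15.4]
scene 10 59 47.6 w [-12.5  15.9]
scene 30 57 49.1 w [-11.7  15.5]
scene 50 77 47.9 w [-11.9  16.2]
-70.69246429658433 70.97655566444593
```

View pics/c1.png

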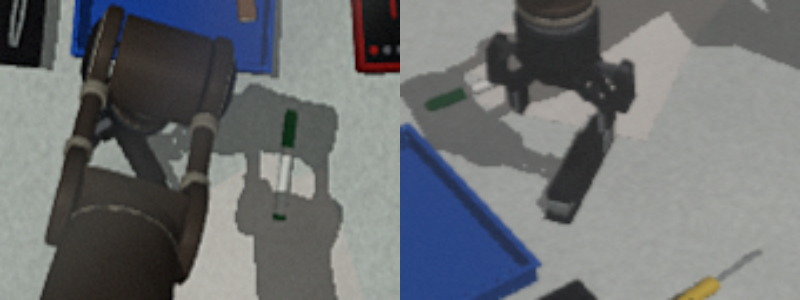

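The crop shows the stapler shut and lying flat: its top is level at about 48 mm, with the nose at (555,205).

```bash
python3 plan.py 441,-107.5,110,0.54 441,-107.5,21,0.54 441,-107.5,141,0.54 600,-125,141,1.0 677.2,-133.9,110,1.489 677.2,-133.9,30,1.489
```

```text
441,-107.5,110,0.54 -> tx -0.086 ty -0 tz 0.12 wz 0  rows>=1.8
441,-107.5,21,0.54 -> tx 0 ty -0 tz 0.178 wz 0  rows>=2.1
441,-107.5,141,0.54 -> tx 0 ty -0 tz -0.24 wz 0  rows>=2.9
600,-125,141,1.0 -> tx 0.255 ty 0.193 tz -0 wz -0.073  rows>=3.8
677.2,-133.9,110,1.489 -> tx 0.068 ty 0.14 tz 0.062 wz -0.078  rows>=3.9
677.2,-133.9,30,1.489 -> tx 0 ty 0 tz 0.16 wz 0  rows>=1.9
```

>>> drive_tool:
  deltas:
    - {"tx":-0.086,"ty":0,"tz":0.12,"wx":0,"wy":0,"wz":0}
    - {"tx":-0.086,"ty":0,"tz":0.12,"wx":0,"wy":0,"wz":0}
    - {"tx":-0.086,"ty":0,"tz":0.12,"wx":0,"wy":0,"wz":0}
    - {"tx":-0.086,"ty":0,"tz":0.12,"wx":0,"wy":0,"wz":0}

```text
clock: 4.13
tcp_pos: [436.7, -106.8, 106.4]
tcp_rot: [-3.134, 0.006, 0.539]
contact_force: [0.5, 0.3, -0.8]
finger_gap: 85.5
gripper_force: 0.0
```

>>> drive_tool:
  deltas:
    - {"tx":0,"ty":0,"tz":0.06,"wx":0,"wy":0,"wz":0}
    - {"tx":0,"ty":0,"tz":0.12,"wx":0,"wy":0,"wz":0}
    - {"tx":0,"ty":0,"tz":0.178,"wx":0,"wy":0,"wz":0}
    - {"tx":0,"ty":0,"tz":0.178,"wx":0,"wy":0,"wz":0}
    - {"tx":0,"ty":0,"tz":0.178,"wx":0,"wy":0,"wz":0}

```text
clock: 4.55
tcp_pos: [440.4, -107.2, 20.0]
tcp_rot: [-3.139, 0.002, 0.541]
contact_force: [0.3, 0.3, 0.1]
finger_gap: 85.4
gripper_force: 0.0
```

>>> drive_tool:
  deltas:
    - {"tx":0,"ty":0,"tz":0,"wx":0,"wy":0,"wz":0}
    - {"tx":0,"ty":0,"tz":0,"wx":0,"wy":0,"wz":0}
    - {"tx":0,"ty":0,"tz":0,"wx":0,"wy":0,"wz":0}
    - {"tx":0,"ty":0,"tz":0,"wx":0,"wy":0,"wz":0}
    - {"tx":0,"ty":0,"tz":0,"wx":0,"wy":0,"wz":0}
    - {"tx":0,"ty":0,"tz":0,"wx":0,"wy":0,"wz":0}
    - {"tx":0,"ty":0,"tz":0,"wx":0,"wy":0,"wz":0}
  claw: 1

```text
clock: 5.13
tcp_pos: [441.9, -107.9, 22.1]
tcp_rot: [3.14, -0.001, 0.541]
contact_force: [-0.4, 0.6, 7.0]
finger_gap: 29.3
gripper_force: 59.1
```

>>> drive_tool:
  deltas:
    - {"tx":0,"ty":0,"tz":-0.06,"wx":0,"wy":0,"wz":0}
    - {"tx":0,"ty":0,"tz":-0.12,"wx":0,"wy":0,"wz":0}
    - {"tx":0,"ty":0,"tz":-0.18,"wx":0,"wy":0,"wz":0}
    - {"tx":0,"ty":0,"tz":-0.24,"wx":0,"wy":0,"wz":0}
    - {"tx":0,"ty":0,"tz":-0.24,"wx":0,"wy":0,"wz":0}

```text
clock: 5.55
tcp_pos: [445.1, -109.2, 146.4]
tcp_rot: [3.132, -0.008, 0.541]
contact_force: [1.8, -1.0, -1.7]
finger_gap: 29.3
gripper_force: 60.7
```

>>> drive_tool:
  deltas:
    - {"tx":0.051,"ty":0.039,"tz":0,"wx":0,"wy":0,"wz":-0.015}
    - {"tx":0.102,"ty":0.077,"tz":0,"wx":0,"wy":0,"wz":-0.03}
    - {"tx":0.153,"ty":0.116,"tz":0,"wx":0,"wy":0,"wz":-0.044}
    - {"tx":0.204,"ty":0.154,"tz":0,"wx":0,"wy":0,"wz":-0.058}
    - {"tx":0.255,"ty":0.193,"tz":0,"wx":0,"wy":0,"wz":-0.073}
    - {"tx":0.255,"ty":0.193,"tz":0,"wx":0,"wy":0,"wz":-0.073}

```text
clock: 6.05
tcp_pos: [605.5, -125.7, 139.8]
tcp_rot: [3.136, -0.002, 1.002]
contact_force: [0.8, -1.0, -0.9]
finger_gap: 29.4
gripper_force: 60.7
```

>>> drive_tool:
  deltas:
    - {"tx":0.017,"ty":0.035,"tz":0,"wx":0,"wy":0,"wz":-0.019}
    - {"tx":0.034,"ty":0.07,"tz":0.01,"wx":0,"wy":0,"wz":-0.039}
    - {"tx":0.051,"ty":0.105,"tz":0.02,"wx":0,"wy":0,"wz":-0.058}
    - {"tx":0.068,"ty":0.14,"tz":0.04,"wx":0,"wy":0,"wz":-0.078}
    - {"tx":0.068,"ty":0.14,"tz":0.062,"wx":0,"wy":0,"wz":-0.078}
    - {"tx":0.068,"ty":0.14,"tz":0.062,"wx":0,"wy":0,"wz":-0.078}
    - {"tx":0.068,"ty":0.14,"tz":0.062,"wx":0,"wy":0,"wz":-0.078}

```text
clock: 6.63
tcp_pos: [674.2, -133.4, 106.7]
tcp_rot: [-3.135, -0.001, 1.488]
contact_force: [-0.7, -0.3, -2.0]
finger_gap: 29.5
gripper_force: 60.8
```

Descend to 30, settle, then finish lowering.

>>> drive_tool:
  deltas:
    - {"tx":0,"ty":0,"tz":0.04,"wx":0,"wy":0,"wz":0}
    - {"tx":0,"ty":0,"tz":0.08,"wx":0,"wy":0,"wz":0}
    - {"tx":0,"ty":0,"tz":0.12,"wx":0,"wy":0,"wz":0}
    - {"tx":0,"ty":0,"tz":0.16,"wx":0,"wy":0,"wz":0}
    - {"tx":0,"ty":0,"tz":0.16,"wx":0,"wy":0,"wz":0}
    - {"tx":0,"ty":0,"tz":0.16,"wx":0,"wy":0,"wz":0}

```text
clock: 7.13
tcp_pos: [676.0, -133.9, 29.7]
tcp_rot: [-3.139, -0.0, 1.489]
contact_force: [-0.6, -0.4, -2.4]
finger_gap: 29.4
gripper_force: 60.9
```

>>> drive_tool:
  deltas:
    - {"tx":0,"ty":0,"tz":0.004,"wx":0,"wy":0,"wz":0}
    - {"tx":0,"ty":0,"tz":0.008,"wx":0,"wy":0,"wz":0}
    - {"tx":0,"ty":0,"tz":0.008,"wx":0,"wy":0,"wz":0}

```text
clock: 7.38
tcp_pos: [677.3, -134.1, 26.6]
tcp_rot: [3.141, 0.0, 1.489]
contact_force: [-1.1, -0.5, -0.8]
finger_gap: 29.2
gripper_force: 60.9
```

>>> drive_tool:
  deltas:
    - {"tx":0,"ty":0,"tz":0,"wx":0,"wy":0,"wz":0}
    - {"tx":0,"ty":0,"tz":0,"wx":0,"wy":0,"wz":0}
    - {"tx":0,"ty":0,"tz":0,"wx":0,"wy":0,"wz":0}
    - {"tx":0,"ty":0,"tz":0,"wx":0,"wy":0,"wz":0}
  claw: 0

```text
clock: 7.72
tcp_pos: [677.7, -134.2, 26.5]
tcp_rot: [3.14, 0.0, 1.489]
contact_force: [0.1, -0.3, 0.5]
finger_gap: 42.8
gripper_force: 0.0
```

```bash
echo '[677.2,-133.9,26,1.489]' > cmd.json; python3 plan.py 677.2,-133.9,116,1.489 555,-219,116,0.67  433,-304.5,116,-0.143 433,-304.5,16,-0.143 433,-304.5,126,-0.143 517,-214,126,0.67 602.7,-124.8,106,1.489 602.7,-124.8,26,1.489
```

```text
677.2,-133.9,116,1.489 -> tx 0 ty 0 tz -0.18 wz -0  rows>=2.2
555,-219,116,0.67 -> tx -0.19 ty -0.23 tz -0 wz 0.13  rows>=6.5
433,-304.5,116,-0.143 -> tx -0.297 ty -0.018 tz -0 wz 0.13  rows>=6.5
433,-304.5,16,-0.143 -> tx -0 ty -0 tz 0.2 wz -0  rows>=2.4
433,-304.5,126,-0.143 -> tx -0 ty -0 tz -0.22 wz -0  rows>=2.6
517,-214,126,0.67 -> tx 0.14 ty -0.204 tz -0 wz -0.13  rows>=6.5
602.7,-124.8,106,1.489 -> tx 0.245 ty -0.032 tz 0.04 wz -0.13  rows>=6.5
602.7,-124.8,26,1.489 -> tx 0 ty -0 tz 0.16 wz -0  rows>=1.9
```

>>> drive_tool:
  deltas:
    - {"tx":0,"ty":0,"tz":-0.06,"wx":0,"wy":0,"wz":0}
    - {"tx":0,"ty":0,"tz":-0.12,"wx":0,"wy":0,"wz":0}
    - {"tx":0,"ty":0,"tz":-0.18,"wx":0,"wy":0,"wz":0}
    - {"tx":0,"ty":0,"tz":-0.18,"wx":0,"wy":0,"wz":0}

```text
clock: 8.05
tcp_pos: [682.5, -135.4, 124.0]
tcp_rot: [3.128, 0.002, 1.49]
contact_force: [2.1, -0.3, 1.0]
finger_gap: 42.5
gripper_force: 0.0
```

>>> drive_tool:
  deltas:
    - {"tx":-0.19,"ty":-0.23,"tz":0,"wx":0,"wy":0,"wz":0.13}
    - {"tx":-0.19,"ty":-0.23,"tz":0,"wx":0,"wy":0,"wz":0.13}
    - {"tx":-0.19,"ty":-0.23,"tz":0,"wx":0,"wy":0,"wz":0.13}
    - {"tx":-0.19,"ty":-0.23,"tz":0,"wx":0,"wy":0,"wz":0.13}
    - {"tx":-0.19,"ty":-0.23,"tz":0,"wx":0,"wy":0,"wz":0.13}
    - {"tx":-0.19,"ty":-0.23,"tz":0,"wx":0,"wy":0,"wz":0.13}
    - {"tx":-0.19,"ty":-0.23,"tz":0,"wx":0,"wy":0,"wz":0.13}
    - {"tx":-0.19,"ty":-0.23,"tz":0,"wx":0,"wy":0,"wz":0.13}

```text
clock: 8.72
tcp_pos: [554.7, -219.8, 115.9]
tcp_rot: [3.141, -0.0, 0.671]
contact_force: [0.3, 0.1, 0.4]
finger_gap: 42.6
gripper_force: 0.0
```

>>> drive_tool:
  deltas:
    - {"tx":-0.297,"ty":-0.018,"tz":0,"wx":0,"wy":0,"wz":0.13}
    - {"tx":-0.297,"ty":-0.018,"tz":0,"wx":0,"wy":0,"wz":0.13}
    - {"tx":-0.297,"ty":-0.018,"tz":0,"wx":0,"wy":0,"wz":0.13}
    - {"tx":-0.297,"ty":-0.018,"tz":0,"wx":0,"wy":0,"wz":0.13}
    - {"tx":-0.297,"ty":-0.018,"tz":0,"wx":0,"wy":0,"wz":0.13}
    - {"tx":-0.297,"ty":-0.018,"tz":0,"wx":0,"wy":0,"wz":0.13}
    - {"tx":-0.297,"ty":-0.018,"tz":0,"wx":0,"wy":0,"wz":0.13}
    - {"tx":-0.297,"ty":-0.018,"tz":0,"wx":0,"wy":0,"wz":0.13}
  claw: -0.4

```text
clock: 9.38
tcp_pos: [433.0, -305.2, 115.9]
tcp_rot: [3.141, -0.0, -0.144]
contact_force: [0.7, -0.1, -1.2]
finger_gap: 59.6
gripper_force: 0.0
```

>>> drive_tool:
  deltas:
    - {"tx":0,"ty":0,"tz":0.08,"wx":0,"wy":0,"wz":0}
    - {"tx":0,"ty":0,"tz":0.15,"wx":0,"wy":0,"wz":0}
    - {"tx":0,"ty":0,"tz":0.2,"wx":0,"wy":0,"wz":0}
    - {"tx":0,"ty":0,"tz":0.2,"wx":0,"wy":0,"wz":0}
    - {"tx":0,"ty":0,"tz":0.2,"wx":0,"wy":0,"wz":0}
    - {"tx":0,"ty":0,"tz":0.2,"wx":0,"wy":0,"wz":0}

```text
clock: 9.88
tcp_pos: [434.2, -305.6, 16.9]
tcp_rot: [3.141, -0.002, -0.142]
contact_force: [0.5, -0.0, 0.7]
finger_gap: 59.5
gripper_force: 0.0
```

>>> drive_tool:
  deltas:
    - {"tx":0,"ty":0,"tz":0,"wx":0,"wy":0,"wz":0}
    - {"tx":0,"ty":0,"tz":0,"wx":0,"wy":0,"wz":0}
    - {"tx":0,"ty":0,"tz":0,"wx":0,"wy":0,"wz":0}
    - {"tx":0,"ty":0,"tz":0,"wx":0,"wy":0,"wz":0}
    - {"tx":0,"ty":0,"tz":0,"wx":0,"wy":0,"wz":0}
    - {"tx":0,"ty":0,"tz":0,"wx":0,"wy":0,"wz":0}
    - {"tx":0,"ty":0,"tz":0,"wx":0,"wy":0,"wz":0}
  claw: 1

```text
clock: 10.47
tcp_pos: [434.2, -305.8, 17.5]
tcp_rot: [3.14, -0.002, -0.144]
contact_force: [-0.3, 0.6, 7.1]
finger_gap: 14.1
gripper_force: 61.7
```

>>> drive_tool:
  deltas:
    - {"tx":0,"ty":0,"tz":-0.05,"wx":0,"wy":0,"wz":0}
    - {"tx":0,"ty":0,"tz":-0.11,"wx":0,"wy":0,"wz":0}
    - {"tx":0,"ty":0,"tz":-0.17,"wx":0,"wy":0,"wz":0}
    - {"tx":0,"ty":0,"tz":-0.22,"wx":0,"wy":0,"wz":0}
    - {"tx":0,"ty":0,"tz":-0.22,"wx":0,"wy":0,"wz":0}
    - {"tx":0,"ty":0,"tz":-0.22,"wx":0,"wy":0,"wz":0}

```text
clock: 10.97
tcp_pos: [434.3, -306.0, 128.0]
tcp_rot: [3.139, -0.004, -0.144]
contact_force: [-0.2, -0.4, 0.2]
finger_gap: 14.5
gripper_force: 61.0
```

>>> drive_tool:
  deltas:
    - {"tx":0.14,"ty":-0.204,"tz":0,"wx":0,"wy":0,"wz":-0.13}
    - {"tx":0.14,"ty":-0.204,"tz":0,"wx":0,"wy":0,"wz":-0.13}
    - {"tx":0.14,"ty":-0.204,"tz":0,"wx":0,"wy":0,"wz":-0.13}
    - {"tx":0.14,"ty":-0.204,"tz":0,"wx":0,"wy":0,"wz":-0.13}
    - {"tx":0.14,"ty":-0.204,"tz":0,"wx":0,"wy":0,"wz":-0.13}
    - {"tx":0.14,"ty":-0.204,"tz":0,"wx":0,"wy":0,"wz":-0.13}
    - {"tx":0.14,"ty":-0.204,"tz":0,"wx":0,"wy":0,"wz":-0.13}
    - {"tx":0.14,"ty":-0.204,"tz":0,"wx":0,"wy":0,"wz":-0.13}

```text
clock: 11.63
tcp_pos: [515.6, -213.1, 123.7]
tcp_rot: [-3.138, 0.002, 0.674]
contact_force: [-0.1, 0.2, -1.2]
finger_gap: 14.3
gripper_force: 61.0
```

>>> drive_tool:
  deltas:
    - {"tx":0.245,"ty":-0.032,"tz":0.04,"wx":0,"wy":0,"wz":-0.13}
    - {"tx":0.245,"ty":-0.032,"tz":0.04,"wx":0,"wy":0,"wz":-0.13}
    - {"tx":0.245,"ty":-0.032,"tz":0.04,"wx":0,"wy":0,"wz":-0.13}
    - {"tx":0.245,"ty":-0.032,"tz":0.04,"wx":0,"wy":0,"wz":-0.13}
    - {"tx":0.245,"ty":-0.032,"tz":0.04,"wx":0,"wy":0,"wz":-0.13}
    - {"tx":0.245,"ty":-0.032,"tz":0.04,"wx":0,"wy":0,"wz":-0.13}
    - {"tx":0.245,"ty":-0.032,"tz":0.04,"wx":0,"wy":0,"wz":-0.13}
    - {"tx":0.245,"ty":-0.032,"tz":0.04,"wx":0,"wy":0,"wz":-0.13}

```text
clock: 12.3
tcp_pos: [601.7, -124.8, 104.1]
tcp_rot: [-3.139, -0.001, 1.489]
contact_force: [0.1, -0.1, -0.7]
finger_gap: 14.2
gripper_force: 61.0
```

>>> drive_tool:
  deltas:
    - {"tx":0,"ty":0,"tz":0.04,"wx":0,"wy":0,"wz":0}
    - {"tx":0,"ty":0,"tz":0.08,"wx":0,"wy":0,"wz":0}
    - {"tx":0,"ty":0,"tz":0.12,"wx":0,"wy":0,"wz":0}
    - {"tx":0,"ty":0,"tz":0.16,"wx":0,"wy":0,"wz":0}
    - {"tx":0,"ty":0,"tz":0.16,"wx":0,"wy":0,"wz":0}
    - {"tx":0,"ty":0,"tz":0.16,"wx":0,"wy":0,"wz":0}

```text
clock: 12.8
tcp_pos: [600.9, -124.8, 24.0]
tcp_rot: [-3.137, -0.001, 1.487]
contact_force: [-0.3, -0.3, 0.1]
finger_gap: 14.0
gripper_force: 64.3
```

>>> drive_tool:
  deltas:
    - {"tx":0,"ty":0,"tz":0.004,"wx":0,"wy":0,"wz":0}
    - {"tx":0,"ty":0,"tz":0.008,"wx":0,"wy":0,"wz":0}
    - {"tx":0,"ty":0,"tz":0.008,"wx":0,"wy":0,"wz":0}

```text
clock: 13.05
tcp_pos: [603.5, -125.4, 22.7]
tcp_rot: [3.14, 0.0, 1.489]
contact_force: [0.2, -0.1, -0.6]
finger_gap: 14.2
gripper_force: 64.3
```

>>> drive_tool:
  deltas:
    - {"tx":0,"ty":0,"tz":0,"wx":0,"wy":0,"wz":0}
    - {"tx":0,"ty":0,"tz":0,"wx":0,"wy":0,"wz":0}
    - {"tx":0,"ty":0,"tz":0,"wx":0,"wy":0,"wz":0}
    - {"tx":0,"ty":0,"tz":0,"wx":0,"wy":0,"wz":0}
  claw: 0.25

```text
clock: 13.38
tcp_pos: [603.1, -125.2, 22.2]
tcp_rot: [3.141, 0.0, 1.489]
contact_force: [0.7, 0.1, -0.3]
finger_gap: 31.8
gripper_force: 0.0
```

```bash
echo '[602.7,-124.8,22,1.489]' > cmd.json; python3 plan.py 602.7,-124.8,112,1.489 544,-8,112,0.76  484.5,109,112,0.04 484.5,109,17,0.04 484.5,109,127,0.04 587,155,127,0.76 689.2,200.5,107,1.489 689.2,200.5,27,1.489 689.2,200.5,23,1.489 689.2,200.5,113,1.489 560,246,113,0.69 431,291.5,113,-0.11 431,291.5,16,-0.11 431,291.5,126,-0.11 521,234,126,0.69 611.9,176.8,106,1.489 611.9,176.8,26,1.489
```

```text
602.7,-124.8,112,1.489 -> tx 0 ty 0 tz -0.18 wz -0  rows>=2.2
544,-8,112,0.76 -> tx 0.223 ty -0.136 tz -0 wz 0.116  rows>=5.8
484.5,109,112,0.04 -> tx 0.075 ty -0.252 tz -0 wz 0.115  rows>=5.8
484.5,109,17,0.04 -> tx 0 ty 0 tz 0.19 wz -0  rows>=2.3
484.5,109,127,0.04 -> tx 0 ty 0 tz -0.22 wz -0  rows>=2.6
587,155,127,0.76 -> tx 0.209 ty -0.084 tz -0 wz -0.115  rows>=5.8
689.2,200.5,107,1.489 -> tx 0.211 ty 0.074 tz 0.04 wz -0.116  rows>=5.8
689.2,200.5,27,1.489 -> tx -0.001 ty 0 tz 0.16 wz -0  rows>=1.9
689.2,200.5,23,1.489 -> tx 0 ty 0 tz 0.008 wz -0  rows>=0.1
689.2,200.5,113,1.489 -> tx 0 ty 0 tz -0.18 wz -0  rows>=2.2
560,246,113,0.69 -> tx 0.07 ty -0.265 tz -0 wz 0.127  rows>=6.4
431,291.5,113,-0.11 -> tx -0.141 ty -0.234 tz -0 wz 0.127  rows>=6.4
431,291.5,16,-0.11 -> tx -0 ty -0 tz 0.194 wz 0  rows>=2.3
431,291.5,126,-0.11 -> tx -0 ty -0 tz -0.22 wz 0  rows>=2.6
521,234,126,0.69 -> tx 0.191 ty 0.095 tz -0 wz -0.127  rows>=6.4
611.9,176.8,106,1.489 -> tx 0.067 ty 0.204 tz 0.04 wz -0.127  rows>=6.4
611.9,176.8,26,1.489 -> tx 0 ty 0 tz 0.16 wz -0  rows>=1.9
```

>>> drive_tool:
  deltas:
    - {"tx":0,"ty":0,"tz":-0.06,"wx":0,"wy":0,"wz":0}
    - {"tx":0,"ty":0,"tz":-0.12,"wx":0,"wy":0,"wz":0}
    - {"tx":0,"ty":0,"tz":-0.18,"wx":0,"wy":0,"wz":0}
    - {"tx":0,"ty":0,"tz":-0.18,"wx":0,"wy":0,"wz":0}

```text
clock: 13.72
tcp_pos: [607.9, -126.6, 118.9]
tcp_rot: [3.129, 0.002, 1.489]
contact_force: [1.4, -1.0, -0.3]
finger_gap: 31.6
gripper_force: 0.0
```

>>> drive_tool:
  deltas:
    - {"tx":0.223,"ty":-0.136,"tz":0,"wx":0,"wy":0,"wz":0.116}
    - {"tx":0.223,"ty":-0.136,"tz":0,"wx":0,"wy":0,"wz":0.116}
    - {"tx":0.223,"ty":-0.136,"tz":0,"wx":0,"wy":0,"wz":0.116}
    - {"tx":0.223,"ty":-0.136,"tz":0,"wx":0,"wy":0,"wz":0.116}
    - {"tx":0.223,"ty":-0.136,"tz":0,"wx":0,"wy":0,"wz":0.116}
    - {"tx":0.223,"ty":-0.136,"tz":0,"wx":0,"wy":0,"wz":0.116}
    - {"tx":0.223,"ty":-0.136,"tz":0,"wx":0,"wy":0,"wz":0.116}

```text
clock: 14.3
tcp_pos: [543.9, -8.0, 111.8]
tcp_rot: [3.141, -0.0, 0.76]
contact_force: [0.6, 0.2, 0.8]
finger_gap: 31.8
gripper_force: 0.0
```

>>> drive_tool:
  deltas:
    - {"tx":0.075,"ty":-0.252,"tz":0,"wx":0,"wy":0,"wz":0.115}
    - {"tx":0.075,"ty":-0.252,"tz":0,"wx":0,"wy":0,"wz":0.115}
    - {"tx":0.075,"ty":-0.252,"tz":0,"wx":0,"wy":0,"wz":0.115}
    - {"tx":0.075,"ty":-0.252,"tz":0,"wx":0,"wy":0,"wz":0.115}
    - {"tx":0.075,"ty":-0.252,"tz":0,"wx":0,"wy":0,"wz":0.115}
    - {"tx":0.075,"ty":-0.252,"tz":0,"wx":0,"wy":0,"wz":0.115}
    - {"tx":0.075,"ty":-0.252,"tz":0,"wx":0,"wy":0,"wz":0.115}
    - {"tx":0.075,"ty":-0.252,"tz":0,"wx":0,"wy":0,"wz":0.115}
  claw: -0.4

```text
clock: 14.97
tcp_pos: [484.5, 108.5, 111.8]
tcp_rot: [-3.142, -0.0, 0.043]
contact_force: [-0.8, 0.1, 0.6]
finger_gap: 59.5
gripper_force: 0.0
```

>>> drive_tool:
  deltas:
    - {"tx":0,"ty":0,"tz":0.07,"wx":0,"wy":0,"wz":0}
    - {"tx":0,"ty":0,"tz":0.14,"wx":0,"wy":0,"wz":0}
    - {"tx":0,"ty":0,"tz":0.19,"wx":0,"wy":0,"wz":0}
    - {"tx":0,"ty":0,"tz":0.19,"wx":0,"wy":0,"wz":0}
    - {"tx":0,"ty":0,"tz":0.19,"wx":0,"wy":0,"wz":0}
    - {"tx":0,"ty":0,"tz":0.19,"wx":0,"wy":0,"wz":0}

```text
clock: 15.47
tcp_pos: [485.7, 108.5, 17.8]
tcp_rot: [-3.141, -0.002, 0.039]
contact_force: [1.0, -0.3, 0.2]
finger_gap: 59.8
gripper_force: 0.0
```

>>> drive_tool:
  deltas:
    - {"tx":0,"ty":0,"tz":0,"wx":0,"wy":0,"wz":0}
    - {"tx":0,"ty":0,"tz":0,"wx":0,"wy":0,"wz":0}
    - {"tx":0,"ty":0,"tz":0,"wx":0,"wy":0,"wz":0}
    - {"tx":0,"ty":0,"tz":0,"wx":0,"wy":0,"wz":0}
    - {"tx":0,"ty":0,"tz":0,"wx":0,"wy":0,"wz":0}
    - {"tx":0,"ty":0,"tz":0,"wx":0,"wy":0,"wz":0}
    - {"tx":0,"ty":0,"tz":0,"wx":0,"wy":0,"wz":0}
  claw: 1

```text
clock: 16.05
tcp_pos: [486.2, 108.9, 18.7]
tcp_rot: [-3.141, -0.004, 0.038]
contact_force: [-0.7, 0.1, 6.6]
finger_gap: 22.2
gripper_force: 60.5
```

>>> drive_tool:
  deltas:
    - {"tx":0,"ty":0,"tz":-0.05,"wx":0,"wy":0,"wz":0}
    - {"tx":0,"ty":0,"tz":-0.11,"wx":0,"wy":0,"wz":0}
    - {"tx":0,"ty":0,"tz":-0.17,"wx":0,"wy":0,"wz":0}
    - {"tx":0,"ty":0,"tz":-0.22,"wx":0,"wy":0,"wz":0}
    - {"tx":0,"ty":0,"tz":-0.22,"wx":0,"wy":0,"wz":0}
    - {"tx":0,"ty":0,"tz":-0.22,"wx":0,"wy":0,"wz":0}

```text
clock: 16.55
tcp_pos: [486.0, 108.8, 128.8]
tcp_rot: [-3.141, -0.005, 0.038]
contact_force: [-1.2, -0.2, -1.0]
finger_gap: 22.8
gripper_force: 59.5
```

>>> drive_tool:
  deltas:
    - {"tx":0.209,"ty":-0.084,"tz":0,"wx":0,"wy":0,"wz":-0.115}
    - {"tx":0.209,"ty":-0.084,"tz":0,"wx":0,"wy":0,"wz":-0.115}
    - {"tx":0.209,"ty":-0.084,"tz":0,"wx":0,"wy":0,"wz":-0.115}
    - {"tx":0.209,"ty":-0.084,"tz":0,"wx":0,"wy":0,"wz":-0.115}
    - {"tx":0.209,"ty":-0.084,"tz":0,"wx":0,"wy":0,"wz":-0.115}
    - {"tx":0.209,"ty":-0.084,"tz":0,"wx":0,"wy":0,"wz":-0.115}
    - {"tx":0.209,"ty":-0.084,"tz":0,"wx":0,"wy":0,"wz":-0.115}
    - {"tx":0.209,"ty":-0.084,"tz":0,"wx":0,"wy":0,"wz":-0.115}

```text
clock: 17.22
tcp_pos: [585.7, 154.3, 124.7]
tcp_rot: [-3.14, 0.003, 0.758]
contact_force: [-0.5, -0.3, 0.3]
finger_gap: 22.6
gripper_force: 59.5
```

>>> drive_tool:
  deltas:
    - {"tx":0.211,"ty":0.074,"tz":0.04,"wx":0,"wy":0,"wz":-0.116}
    - {"tx":0.211,"ty":0.074,"tz":0.04,"wx":0,"wy":0,"wz":-0.116}
    - {"tx":0.211,"ty":0.074,"tz":0.04,"wx":0,"wy":0,"wz":-0.116}
    - {"tx":0.211,"ty":0.074,"tz":0.04,"wx":0,"wy":0,"wz":-0.116}
    - {"tx":0.211,"ty":0.074,"tz":0.04,"wx":0,"wy":0,"wz":-0.116}
    - {"tx":0.211,"ty":0.074,"tz":0.04,"wx":0,"wy":0,"wz":-0.116}
    - {"tx":0.211,"ty":0.074,"tz":0.04,"wx":0,"wy":0,"wz":-0.116}
    - {"tx":0.211,"ty":0.074,"tz":0.04,"wx":0,"wy":0,"wz":-0.116}

```text
clock: 17.88
tcp_pos: [688.5, 200.2, 105.8]
tcp_rot: [-3.14, 0.0, 1.485]
contact_force: [-0.1, -0.4, -0.7]
finger_gap: 22.7
gripper_force: 59.5
```

>>> drive_tool:
  deltas:
    - {"tx":-0.001,"ty":0,"tz":0.04,"wx":0,"wy":0,"wz":0}
    - {"tx":-0.001,"ty":0,"tz":0.08,"wx":0,"wy":0,"wz":0}
    - {"tx":-0.001,"ty":0,"tz":0.12,"wx":0,"wy":0,"wz":0}
    - {"tx":-0.001,"ty":0,"tz":0.16,"wx":0,"wy":0,"wz":0}
    - {"tx":-0.001,"ty":0,"tz":0.16,"wx":0,"wy":0,"wz":0}
    - {"tx":-0.001,"ty":0,"tz":0.16,"wx":0,"wy":0,"wz":0}

```text
clock: 18.38
tcp_pos: [688.1, 199.6, 25.9]
tcp_rot: [-3.139, 0.001, 1.487]
contact_force: [0.7, 1.1, -1.2]
finger_gap: 22.6
gripper_force: 60.9
```

>>> drive_tool:
  deltas:
    - {"tx":0,"ty":0,"tz":0.004,"wx":0,"wy":0,"wz":0}
    - {"tx":0,"ty":0,"tz":0.008,"wx":0,"wy":0,"wz":0}
    - {"tx":0,"ty":0,"tz":0.008,"wx":0,"wy":0,"wz":0}
    - {"tx":0,"ty":0,"tz":0.008,"wx":0,"wy":0,"wz":0}

```text
clock: 18.72
tcp_pos: [689.3, 200.1, 23.5]
tcp_rot: [3.141, -0.0, 1.489]
contact_force: [-0.3, 0.1, -1.0]
finger_gap: 22.8
gripper_force: 60.9
```

>>> drive_tool:
  deltas:
    - {"tx":0,"ty":0,"tz":0,"wx":0,"wy":0,"wz":0}
    - {"tx":0,"ty":0,"tz":0,"wx":0,"wy":0,"wz":0}
    - {"tx":0,"ty":0,"tz":0,"wx":0,"wy":0,"wz":0}
    - {"tx":0,"ty":0,"tz":0,"wx":0,"wy":0,"wz":0}
  claw: 0.15

```text
clock: 19.05
tcp_pos: [689.3, 200.0, 23.1]
tcp_rot: [3.141, -0.0, 1.489]
contact_force: [-0.3, -0.7, -0.8]
finger_gap: 36.4
gripper_force: 0.0
```

>>> drive_tool:
  deltas:
    - {"tx":0,"ty":0,"tz":-0.06,"wx":0,"wy":0,"wz":0}
    - {"tx":0,"ty":0,"tz":-0.12,"wx":0,"wy":0,"wz":0}
    - {"tx":0,"ty":0,"tz":-0.18,"wx":0,"wy":0,"wz":0}
    - {"tx":0,"ty":0,"tz":-0.18,"wx":0,"wy":0,"wz":0}

```text
clock: 19.38
tcp_pos: [694.4, 201.2, 121.2]
tcp_rot: [3.129, -0.004, 1.489]
contact_force: [2.0, 1.2, 2.3]
finger_gap: 36.3
gripper_force: 0.0
```

>>> drive_tool:
  deltas:
    - {"tx":0.07,"ty":-0.265,"tz":0,"wx":0,"wy":0,"wz":0.127}
    - {"tx":0.07,"ty":-0.265,"tz":0,"wx":0,"wy":0,"wz":0.127}
    - {"tx":0.07,"ty":-0.265,"tz":0,"wx":0,"wy":0,"wz":0.127}
    - {"tx":0.07,"ty":-0.265,"tz":0,"wx":0,"wy":0,"wz":0.127}
    - {"tx":0.07,"ty":-0.265,"tz":0,"wx":0,"wy":0,"wz":0.127}
    - {"tx":0.07,"ty":-0.265,"tz":0,"wx":0,"wy":0,"wz":0.127}
    - {"tx":0.07,"ty":-0.265,"tz":0,"wx":0,"wy":0,"wz":0.127}
    - {"tx":0.07,"ty":-0.265,"tz":0,"wx":0,"wy":0,"wz":0.127}

```text
clock: 20.05
tcp_pos: [559.7, 245.8, 112.8]
tcp_rot: [3.142, -0.0, 0.691]
contact_force: [-1.1, -0.1, -0.6]
finger_gap: 36.2
gripper_force: 0.0
```

>>> drive_tool:
  deltas:
    - {"tx":-0.141,"ty":-0.234,"tz":0,"wx":0,"wy":0,"wz":0.127}
    - {"tx":-0.141,"ty":-0.234,"tz":0,"wx":0,"wy":0,"wz":0.127}
    - {"tx":-0.141,"ty":-0.234,"tz":0,"wx":0,"wy":0,"wz":0.127}
    - {"tx":-0.141,"ty":-0.234,"tz":0,"wx":0,"wy":0,"wz":0.127}
    - {"tx":-0.141,"ty":-0.234,"tz":0,"wx":0,"wy":0,"wz":0.127}
    - {"tx":-0.141,"ty":-0.234,"tz":0,"wx":0,"wy":0,"wz":0.127}
    - {"tx":-0.141,"ty":-0.234,"tz":0,"wx":0,"wy":0,"wz":0.127}
    - {"tx":-0.141,"ty":-0.234,"tz":0,"wx":0,"wy":0,"wz":0.127}
  claw: -0.4

```text
clock: 20.72
tcp_pos: [431.0, 290.9, 112.9]
tcp_rot: [-3.141, -0.0, -0.106]
contact_force: [0.3, 0.1, -0.0]
finger_gap: 59.5
gripper_force: 0.0
```

>>> drive_tool:
  deltas:
    - {"tx":0,"ty":0,"tz":0.07,"wx":0,"wy":0,"wz":0}
    - {"tx":0,"ty":0,"tz":0.14,"wx":0,"wy":0,"wz":0}
    - {"tx":0,"ty":0,"tz":0.194,"wx":0,"wy":0,"wz":0}
    - {"tx":0,"ty":0,"tz":0.194,"wx":0,"wy":0,"wz":0}
    - {"tx":0,"ty":0,"tz":0.194,"wx":0,"wy":0,"wz":0}
    - {"tx":0,"ty":0,"tz":0.194,"wx":0,"wy":0,"wz":0}

```text
clock: 21.22
tcp_pos: [432.1, 291.3, 16.8]
tcp_rot: [-3.141, -0.001, -0.106]
contact_force: [-0.5, -0.2, 1.4]
finger_gap: 59.8
gripper_force: 0.0
```

>>> drive_tool:
  deltas:
    - {"tx":0,"ty":0,"tz":0,"wx":0,"wy":0,"wz":0}
    - {"tx":0,"ty":0,"tz":0,"wx":0,"wy":0,"wz":0}
    - {"tx":0,"ty":0,"tz":0,"wx":0,"wy":0,"wz":0}
    - {"tx":0,"ty":0,"tz":0,"wx":0,"wy":0,"wz":0}
    - {"tx":0,"ty":0,"tz":0,"wx":0,"wy":0,"wz":0}
    - {"tx":0,"ty":0,"tz":0,"wx":0,"wy":0,"wz":0}
    - {"tx":0,"ty":0,"tz":0,"wx":0,"wy":0,"wz":0}
  claw: 1

```text
clock: 21.8
tcp_pos: [432.8, 291.9, 18.1]
tcp_rot: [-3.139, -0.003, -0.106]
contact_force: [-0.9, 0.0, 5.2]
finger_gap: 24.0
gripper_force: 59.4
```

>>> drive_tool:
  deltas:
    - {"tx":0,"ty":0,"tz":-0.05,"wx":0,"wy":0,"wz":0}
    - {"tx":0,"ty":0,"tz":-0.11,"wx":0,"wy":0,"wz":0}
    - {"tx":0,"ty":0,"tz":-0.17,"wx":0,"wy":0,"wz":0}
    - {"tx":0,"ty":0,"tz":-0.22,"wx":0,"wy":0,"wz":0}
    - {"tx":0,"ty":0,"tz":-0.22,"wx":0,"wy":0,"wz":0}
    - {"tx":0,"ty":0,"tz":-0.22,"wx":0,"wy":0,"wz":0}

```text
clock: 22.3
tcp_pos: [432.5, 291.7, 128.3]
tcp_rot: [-3.138, -0.005, -0.106]
contact_force: [-0.3, -0.3, -1.5]
finger_gap: 24.1
gripper_force: 59.3
```

>>> drive_tool:
  deltas:
    - {"tx":0.191,"ty":0.095,"tz":0,"wx":0,"wy":0,"wz":-0.127}
    - {"tx":0.191,"ty":0.095,"tz":0,"wx":0,"wy":0,"wz":-0.127}
    - {"tx":0.191,"ty":0.095,"tz":0,"wx":0,"wy":0,"wz":-0.127}
    - {"tx":0.191,"ty":0.095,"tz":0,"wx":0,"wy":0,"wz":-0.127}
    - {"tx":0.191,"ty":0.095,"tz":0,"wx":0,"wy":0,"wz":-0.127}
    - {"tx":0.191,"ty":0.095,"tz":0,"wx":0,"wy":0,"wz":-0.127}
    - {"tx":0.191,"ty":0.095,"tz":0,"wx":0,"wy":0,"wz":-0.127}
    - {"tx":0.191,"ty":0.095,"tz":0,"wx":0,"wy":0,"wz":-0.127}

```text
clock: 22.97
tcp_pos: [519.3, 232.6, 123.6]
tcp_rot: [-3.14, 0.004, 0.692]
contact_force: [-0.3, 0.4, -1.5]
finger_gap: 23.6
gripper_force: 59.3
```

>>> drive_tool:
  deltas:
    - {"tx":0.067,"ty":0.204,"tz":0.04,"wx":0,"wy":0,"wz":-0.127}
    - {"tx":0.067,"ty":0.204,"tz":0.04,"wx":0,"wy":0,"wz":-0.127}
    - {"tx":0.067,"ty":0.204,"tz":0.04,"wx":0,"wy":0,"wz":-0.127}
    - {"tx":0.067,"ty":0.204,"tz":0.04,"wx":0,"wy":0,"wz":-0.127}
    - {"tx":0.067,"ty":0.204,"tz":0.04,"wx":0,"wy":0,"wz":-0.127}
    - {"tx":0.067,"ty":0.204,"tz":0.04,"wx":0,"wy":0,"wz":-0.127}
    - {"tx":0.067,"ty":0.204,"tz":0.04,"wx":0,"wy":0,"wz":-0.127}
    - {"tx":0.067,"ty":0.204,"tz":0.04,"wx":0,"wy":0,"wz":-0.127}

```text
clock: 23.63
tcp_pos: [610.5, 175.8, 104.0]
tcp_rot: [-3.139, 0.001, 1.488]
contact_force: [0.1, 0.5, -1.1]
finger_gap: 24.0
gripper_force: 59.4
```

>>> drive_tool:
  deltas:
    - {"tx":0,"ty":0,"tz":0.04,"wx":0,"wy":0,"wz":0}
    - {"tx":0,"ty":0,"tz":0.08,"wx":0,"wy":0,"wz":0}
    - {"tx":0,"ty":0,"tz":0.12,"wx":0,"wy":0,"wz":0}
    - {"tx":0,"ty":0,"tz":0.16,"wx":0,"wy":0,"wz":0}
    - {"tx":0,"ty":0,"tz":0.16,"wx":0,"wy":0,"wz":0}
    - {"tx":0,"ty":0,"tz":0.16,"wx":0,"wy":0,"wz":0}

```text
clock: 24.13
tcp_pos: [610.1, 176.0, 24.2]
tcp_rot: [-3.138, 0.001, 1.488]
contact_force: [-0.2, 0.3, -1.0]
finger_gap: 23.7
gripper_force: 64.2
```

>>> drive_tool:
  deltas:
    - {"tx":0,"ty":0,"tz":0.004,"wx":0,"wy":0,"wz":0}
    - {"tx":0,"ty":0,"tz":0.008,"wx":0,"wy":0,"wz":0}
    - {"tx":0,"ty":0,"tz":0.008,"wx":0,"wy":0,"wz":0}
    - {"tx":0,"ty":0,"tz":0.008,"wx":0,"wy":0,"wz":0}

```text
clock: 24.47
tcp_pos: [612.1, 176.3, 22.5]
tcp_rot: [3.141, -0.0, 1.489]
contact_force: [-0.3, -0.4, -0.9]
finger_gap: 24.0
gripper_force: 64.2
```

>>> drive_tool:
  deltas:
    - {"tx":0,"ty":0,"tz":0,"wx":0,"wy":0,"wz":0}
    - {"tx":0,"ty":0,"tz":0,"wx":0,"wy":0,"wz":0}
    - {"tx":0,"ty":0,"tz":0,"wx":0,"wy":0,"wz":0}
    - {"tx":0,"ty":0,"tz":0,"wx":0,"wy":0,"wz":0}
  claw: 0.1

```text
clock: 24.8
tcp_pos: [612.1, 176.2, 22.2]
tcp_rot: [3.141, -0.0, 1.489]
contact_force: [-1.1, -0.1, -0.2]
finger_gap: 38.8
gripper_force: 0.0
```

>>> drive_tool:
  deltas:
    - {"tx":0,"ty":0,"tz":-0.06,"wx":0,"wy":0,"wz":0}
    - {"tx":0,"ty":0,"tz":-0.12,"wx":0,"wy":0,"wz":0}
    - {"tx":0,"ty":0,"tz":-0.2,"wx":0,"wy":0,"wz":0}
    - {"tx":0,"ty":0,"tz":-0.28,"wx":0,"wy":0,"wz":0}
    - {"tx":0,"ty":0,"tz":-0.36,"wx":0,"wy":0,"wz":0}
    - {"tx":0,"ty":0,"tz":-0.36,"wx":0,"wy":0,"wz":0}

```text
clock: 25.3
tcp_pos: [618.0, 177.6, 212.8]
tcp_rot: [3.124, -0.005, 1.49]
contact_force: [2.5, 0.2, 1.2]
finger_gap: 38.7
gripper_force: 0.0
```

>>> drive_tool:
  deltas:
    - {"tx":0,"ty":-0.44,"tz":0,"wx":0,"wy":0,"wz":0}
    - {"tx":0,"ty":-0.44,"tz":0,"wx":0,"wy":0,"wz":0}
    - {"tx":0,"ty":-0.44,"tz":0,"wx":0,"wy":0,"wz":0}
    - {"tx":0,"ty":-0.44,"tz":0,"wx":0,"wy":0,"wz":0}
    - {"tx":0,"ty":-0.44,"tz":0,"wx":0,"wy":0,"wz":0}
    - {"tx":0,"ty":-0.44,"tz":0,"wx":0,"wy":0,"wz":0}
    - {"tx":0,"ty":-0.44,"tz":0,"wx":0,"wy":0,"wz":0}
    - {"tx":0,"ty":-0.44,"tz":0,"wx":0,"wy":0,"wz":0}

```text
clock: 25.97
tcp_pos: [393.0, 194.4, 202.3]
tcp_rot: [3.139, -0.001, 1.49]
contact_force: [-0.3, 1.0, -0.1]
finger_gap: 38.5
gripper_force: 0.0
```

Run:
```python
from h import *
f=imaging.grab_frame("top"); g=imaging.grab_frame("scene"); C=cloud(f)
cv2.imwrite("pics/t2.png",cv2.resize(f["img"][100:200,140:420],(800,286),interpolation=cv2.INTER_CUBIC)[:,:,::-1])
cv2.imwrite("pics/s2.png",cv2.resize(g["img"][110:350,90:330],(600,600))[:,:,::-1])
P=C.reshape(-1,3)
for n,c in(("blue",(640.5,-153)),("black",(645,152))):
    q=P[:,:2]-c; l=np.c_[q@[.9966,-.0819],q@[.0819,.9966]]
    for nm,(x0,x1,y0,y1,zl) in {"blue":{"stapler":(15,60,-85,120,36),"marker":(-65,-15,-85,120,11)},"black":{"driver":(20,65,-85,118,11),"cutters":(-66,10,-85,118,10)}}[n].items():
        k=(l[:,0]>x0)&(l[:,0]<x1)&(l[:,1]>y0)&(l[:,1]<y1)&(P[:,2]>zl)&(P[:,2]<90)
        print(nm,k.sum(),"x",np.percentile(l[k,0],[2,98]).round(),"y",np.percentile(l[k,1],[1,99]).round(),"z",np.percentile(P[k,2],[5,50,98]).round(1))
```

```text
stapler 446 x [19. 48.] y [-53.  87.] z [42.2 52.3 58.7]
marker 215 x [-48. -33.] y [-44.  93.] z [12.8 18.9 25.5]
driver 245 x [27. 51.] y [-60.  93.] z [14.7 23.8 31.3]
cutters 359 x [-60. -13.] y [-57.  96.] z [10.8 15.3 20.7]
```

View pics/t2.png

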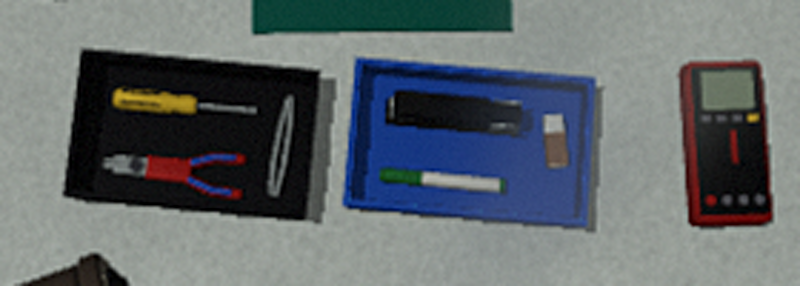

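View pics/s2.png

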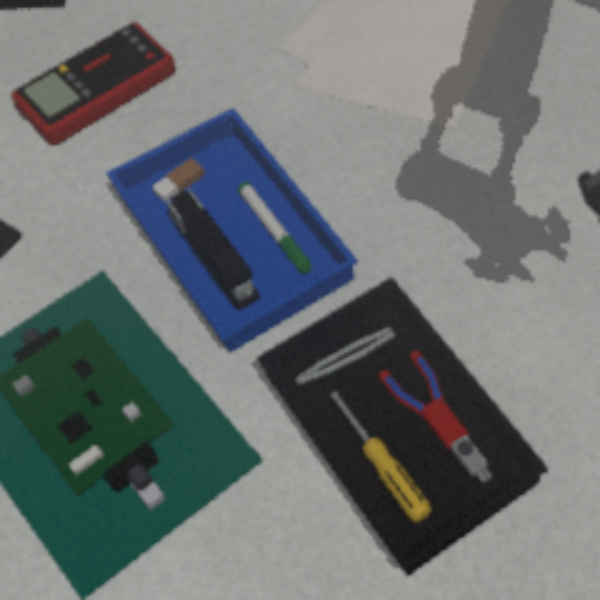

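The top crop shows the driver at (180,102) and cutters at (175,168) flat in the black tray. The stapler at (455,110), top level at 52 mm (so shut), and the marker at (440,180) are in the blue tray. The tweezers, eraser and multimeter have not moved, and the robot is clear of everything.

```bash
python3 -c "
from rig import workorder; print(workorder.finish_job())"
```

```text
the job is handed in; nothing more can be done
None
```

I handed the job in at about 26 s of the 72 s allowed. The final pictures show the cutters and screwdriver in the black tray, and the marker and shut stapler in the blue one. The tweezers, eraser and multimeter look undisturbed. The reel was outside those last crops, but nothing went near it. The hand-in call gave no verdict.

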